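# Tip a power supply onto its mounting rail and snap it home

## Task

The power supply for this control panel is only hooked on the near edge of the mounting rail and leans back towards you on the wiring duct. Without gripping or lifting it, push it up and over onto the rail with your fingertips, then press down on the far edge of its top until its spring foot snaps under the far edge of the rail and it sits flat. Leave the loose things on and round the panel where they lie.

Things in the scene. Friction and masses are not known exactly. Their poses are not given: they have to be found in the camera images.
- panel: Control cabinet mounting plate, 240 x 352 x 3 mm, lying flat and fixed on the bench. Origin: its underside, below the middle of the rail. x points across the rail, away from the robot (turned by the plate's yaw), y along the rail to the left, z up. A steel top-hat rail, 35 mm wide, runs along y; its two edges are lips at x = -17.5 and +17.5 mm, 2.3 mm thick.
- rail_near_lip (a point): Upper edge of the rail's near lip, at the middle of its length; 18 mm above the bench. The power supply's hook sits on this lip and pivots there.
- near_duct (a point): Middle of the top of the near wiring duct (grey slotted plastic, 40 mm wide, runs along y, 53 mm above the bench, x = -110 to -70 mm in the panel's frame). A like duct is on the far side (x = +58 to +98 mm).
- terminals (a point): Top of the row of terminals already fitted (fixed) on the rail; they and an end clamp fill y = -152 to -107 mm, x = -26 to +26 mm, up to 54 mm above the bench.
- breakers (a point): Top of two white circuit breakers already fitted (fixed) on the rail; they and an end clamp fill y = +104 to +149 mm, x = -40 to +40 mm, up to 96 mm above the bench with their black toggles.
- psu: The power supply: loose grey box, 80 mm (x) by 54 mm (y, along the rail) by 105 mm (z), 0.3 to 0.5 kg. Origin: middle of its underside; z towards its front with two rows of screw terminals, which looks up once fitted. Fitted, its axes are the panel's and its origin is at x = 0, z = 18 mm of the panel. Starts tilted 35 degrees, its z leaning to the panel's -x.
- psu_side_left: Left (+y) vented steel side cover of the power supply, fixed to it, 70 x 90 mm, standing 1 mm proud of its side. Same origin and axes as the power supply. Not to be gripped.
- psu_side_right: Right (-y) side cover, the same on the other side. Same origin and axes as the power supply. Not to be gripped.
- psu_hook (a point): Point on the power supply's underside at its hook (x = -17.5 mm in its frame), which goes round the rail's near lip and stays there throughout. The box turns about this lip: it balances at about 19 degrees of tilt; once past that it falls onto the far lip and rests there, at 11 to 14 degrees, until it is pressed down.
- psu_near_edge (a point): Middle of the near upper edge of the power supply (x = -40, z = 105 mm in its frame). At the start the edge overhangs the near duct, about 38 mm above the duct's top, and can be pushed in the panel's +x direction by a finger standing above the duct; it rises about 20 mm on the way over, on an arc about the near lip. About 1 to 2 N is enough.
- psu_far_edge (a point): Middle of the far upper edge of the power supply (x = +40, z = 105 mm in its frame). The top beside it is the place to press down: about 15 N, some 10 mm down, until the foot snaps in; fitted it is 123 mm above the bench.
- psu_foot (a joint): Spring foot under the far end of the power supply, m: 0 when out (at rest, or snapped under the far lip), up to 0.006 when pushed in; it goes in about 3 mm while riding over the lip and springs back as it snaps. Bevelled black nylon.
- connector_strip: White screw connector strip, 60 x 17 x 13 mm, lying loose on the plate between the near duct and the rail, in front of the terminals. Origin in its middle, underside.
- small_screwdriver: Small red screwdriver, 138 mm long, lying loose on the bench left of the panel.
- cutters: Red-handled side cutters, 148 mm long, lying loose on the bench right of the panel.
- fuses: Flat carton, 72 x 48 x 22 mm, loose on the bench right of the panel, nearer the robot.
- spool: Small solder spool with blue flanges, 44 mm across, loose on the bench right of the panel, farther back.
Not all that is in view belongs to the job. Leave any turquoise look-alike of the psu alone.

How it is judged:
By the outcome, as a careful person would: the job done as asked, in the order asked, and still so for the second after the job is handed in, with the robot touching nothing.
It also fails if it takes over 42 s, if anything falls off the work surface, if the arm or the gripper's body presses on something with over 40 N, if the wrist force passes 120 N, or if a joint passes its speed limit or range.

## Robot

A 6-joint arm with a two-finger parallel gripper is mounted at the origin on a cart in front of the work surface, level with it; the furniture and walls round the work are solid. World frame = base frame: x ahead of the robot, y to its left, z up, the work surface at z = 0. Lengths are in mm, angles in degrees, forces in N, time in s.
With the tool pointing down it reaches from about 325 to 925 mm from the base axis. Payload 3.1 kg.
Tool frame: the origin (TCP) lies at the very end of the fingers, on their centre line; the grasp point (between the pads) lies grasp_offset behind it (grasp_offset is the distance from the TCP to the grasp point, in mm); z points along the fingers, x is the direction in which the jaws open and shut, and the axes are right-handed (so a half turn about z gives the same grasp; the last joint's range is limited). The gripper opens to 85 mm and grips with 20 to 120 N. Pads are 22 mm wide; open, the fingers measure 114 mm over their backs; the gripper's body (76 mm by 85 mm) begins 54 mm behind the grasp point. The pads swing forward as they close: fully open they stand 13 mm farther back than shut.
Start: joints at [-70.199, 12.427, 92.441, -0, 75.132, -6.429], TCP at [276.257, -560.644, 231.3] pointing down, gripper open.
Joint ranges: [-157.48, 157.48], [-44.54, 120.13], [17.64, 146.25], [-64.5, 244.5], [7.68, 150.69], [-147.95, 147.95]. Speed limits (degrees/s): [159.86, 159.86, 180, 180, 180, 180].

## Interface

Orientations are given as [roll, pitch, yaw] about the fixed x, y, z axes, in that order (R = Rz(yaw) Ry(pitch) Rx(roll)).
In Python, from station import * gives the robot as it stands. Calls block until the motion is done:
- goto(position, orientation): joint-space move of the TCP to a pose.
- move_l(position, attitude=None, speed=150): straight line of the TCP; attitude=None keeps the orientation; speed is the mean speed in mm/s.
- move_j(angles): joint-space move.
- grip(opening, squeeze=None): finger opening in mm; squeeze is the grip in N (None keeps the last); returns when the fingers have stopped.
- wait(seconds).
- solve_ik(position, orientation): joint angles nearest the present ones, or None.
- get_obs(): the state.
- get_image(name): name is "scene" or "top" or "wrist"; returns the picture (400x640x3 uint8, red, green, blue); there is no depth.
- get_calibration(name): a dict with "fx", "fy", "cx", "cy" (pixels), "D" ([k1, k2, p1, p2, k3] as OpenCV has them; the pictures are not rectified), "R" (3x3) and "t" (3): a world point X has camera coordinates R X + t; the wrist camera has in their place "mount" (4x4, takes a point from camera to tool coordinates, whose origin is the TCP and whose axes are the tool frame's). Camera axes: x right, y down, z forward; pixel columns grow to the right and rows downward; lengths in mm; the calibration is good to about 2 mm. A picture is of the moment at which its call begins: read the wrist's pose just before it. get_calibration takes no time and is no camera call.
A pose or a line that the arm cannot do raises Unreachable and nothing moves.
- sign_off(): hands the job in, once; it reports no verdict.
Trained networks look in the newest picture that a camera, given by its name, has taken for a name from the list of things; names that differ only in an ending like _2 or _b are one class to them, and where a whole thing is asked for, a point or a joint stands for the part that bears it (a point fixed in the world has none). Each returns a list of dicts, best first, with "score" (0 to 1); they miss things now and then, are a little off and sometimes report something else, mostly with a low value. They report only what shows in the picture. A call takes as long as a camera call. They do not tell look-alikes from the thing itself.
- spot_in(name, camera): "extent" ([centre column, centre row, width, height] in pixels, round what is visible of it).
- regions_of(name, camera): "region" (400x640 bool, what is visible of it) and "extent" ([centre column, centre row, width, height] in pixels, round what is visible of it).
The state is a dict: "t": time; "joint_pos": joint angles; "qvel": joint speeds; "effort": joint torques, N m; "tcp_pos": TCP position; "ee_rot": TCP orientation; "wrist_force": force on the tool from outside, world axes, zero at the start; "moment": the same for the moment, N m; "grip_width": finger opening in mm.
Only numpy, scipy, OpenCV 4.12 (cv2) and the standard library are available. Lean on these libraries where they do the work, as an engineer would, in place of code of your own. Each camera call takes 0.05 s, during which the arm holds its last target.

## Working session

There is one attempt and no reset: what is moved stays moved. The work goes in short steps, each a Python script; the robot and the scene stay as the last script left them, time stands still between calls to the robot, and variables do not carry over. Pictures are saved under pics/ and viewed, and the job is handed in when it is done.

```bash
ls; mkdir -p pics; python3 - <<'E'
from station import *
import cv2
print(get_obs())
for n in ["scene","top","wrist"]:
    im=get_image(n); cv2.imwrite(f"pics/{n}0.png",im[:,:,::-1]); print(n,get_calibration(n))
    if n!="wrist":
        for o in ["psu","panel","connector_strip","breakers","terminals","psu_side_left","psu_side_right"]:
            try: print(o,[(round(d["score"],2),[round(float(x),1) for x in d["extent"]]) for d in spot_in(o,n)])
            except Exception as e: print(o,e)
E
```

```text
pics
{'t': 0.0, 'joint_pos': array([-7.01991827e+01,  1.24750756e+01,  9.25302412e+01,  5.14384674e-04,
        7.51313968e+01, -6.42820313e+00]), 'qvel': array([ 0.02221303,  0.00635792,  0.02741806, -0.07820647,  0.00690134,
        0.0185169 ]), 'effort': array([ 5.95972142e-04, -3.96849847e+01, -3.03854370e+01, -1.01515905e-04,
        9.70173773e-03,  1.58200919e-05]), 'tcp_pos': array([ 275.97047436, -559.85412737,  229.97041254]), 'ee_rot': array([-1.79984200e+02,  1.35798452e-01, -6.37710935e+01]), 'wrist_force': array([ 0.34661169,  0.38927494, -0.5978698 ]), 'moment': array([-0.00151318, -0.01804549,  0.01042683]), 'grip_width': 85.03059332160213}
scene {'fx': 448.04923867096886, 'fy': 448.04923867096886, 'cx': 309.2039933167418, 'cy': 199.16302874389203, 'D': array([-0.12871347,  0.        ,  0.        ,  0.        ,  0.        ]), 'R': array([[-0.7980324 , -0.60223298,  0.02144143],
       [-0.29774843,  0.36311948, -0.88288737],
       [ 0.52391809, -0.71095688, -0.46909503]]), 't': array([ 433.85729168,  234.31113224, 1274.88541218])}
psu [(0.94, [347.7, 190.4, 38.0, 23
[... 1223 characters left out ...]
ft [(0.86, [215.6, 178.0, 30.1, 27.0]), (0.78, [399.1, 193.1, 33.2, 30.2]), (0.64, [342.7, 219.8, 18.6, 4.1]), (0.21, [314.1, 206.9, 21.2, 39.7])]
psu_side_right []
wrist {'fx': 326.73470406018487, 'fy': 326.73470406018487, 'cx': 316.97586678042256, 'cy': 199.91262910435572, 'D': array([0.01558979, 0.        , 0.        , 0.        , 0.        ]), 'mount': array([[ 9.99999511e-01, -9.26631180e-04,  3.46234769e-04,
        -9.13064416e-02],
       [ 7.98067817e-04,  9.62551802e-01,  2.71096647e-01,
        -6.82013731e+01],
       [-5.84475507e-04, -2.71096238e-01,  9.62552070e-01,
        -1.42606732e+02],
       [ 0.00000000e+00,  0.00000000e+00,  0.00000000e+00,
         1.00000000e+00]])}
```

```bash
python3 - <<'E'
import cv2
a=cv2.imread("pics/scene0.png")[130:350,130:450]; b=cv2.imread("pics/top0.png")[120:280,180:440]
cv2.imwrite("pics/s0c.png",cv2.resize(a,None,fx=2.5,fy=2.5,interpolation=cv2.INTER_CUBIC))
cv2.imwrite("pics/t0c.png",cv2.resize(b,None,fx=3,fy=3,interpolation=cv2.INTER_CUBIC))
E
```

```text
(no output)
```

View pics/s0c.png

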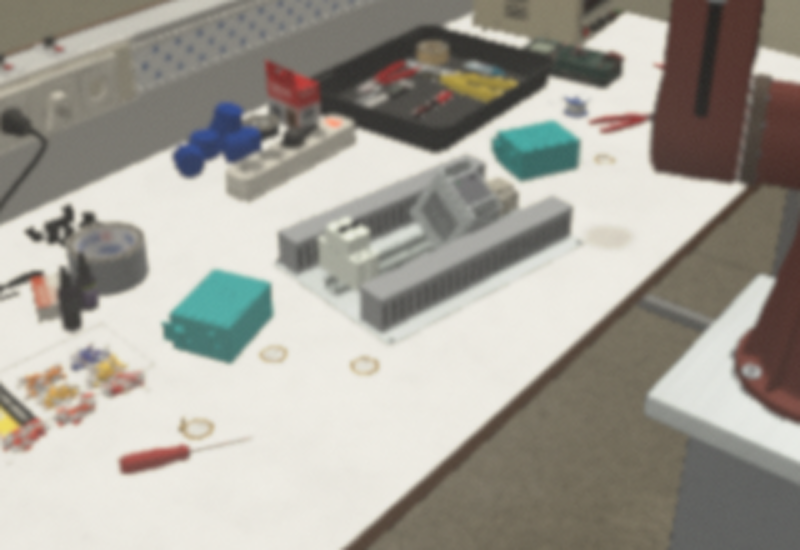

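View pics/t0c.png

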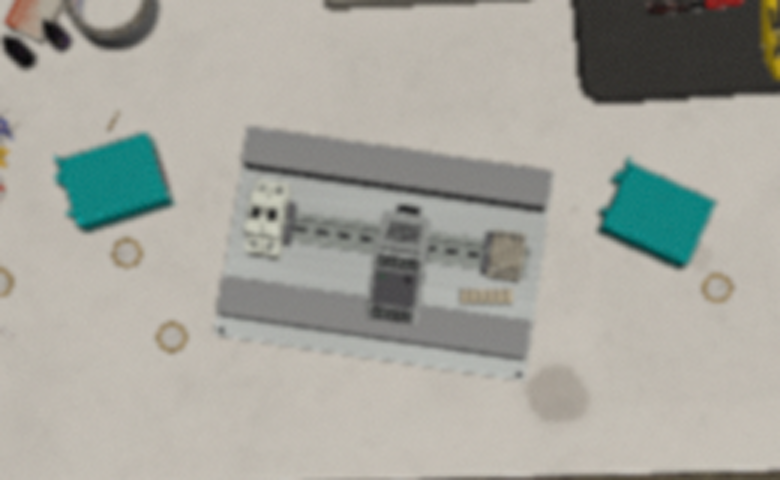

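Candidates for the psu: grey box on the rail (top 311,210; scene 312,211), turquoise boxes at top (218,183) and (400,192). I choose the grey box, since it is the one hooked on the rail. Next is a rough panel pose, then a close look with the wrist camera.

```bash
cat > h.py <<'E'
import numpy as np, cv2
from station import *
from scipy.spatial.transform import Rotation as Rr
def cam(name,obs=None):
    c=get_calibration(name); K=np.array([[c["fx"],0,c["cx"]],[0,c["fy"],c["cy"]],[0,0,1.]])
    if name=="wrist":
        T=np.eye(4); T[:3,:3]=Rr.from_euler("xyz",obs["ee_rot"],degrees=True).as_matrix(); T[:3,3]=obs["tcp_pos"]
        W=np.linalg.inv(T@np.array(c["mount"])); R,t=W[:3,:3],W[:3,3]
    else: R,t=np.array(c["R"]),np.array(c["t"])
    return K,np.array(c["D"]),R,t
def ray(px,z,C):
    K,D,R,t=C
    u=cv2.undistortPoints(np.array([[px]],float),K,D)[0,0]
    d=R.T@np.array([u[0],u[1],1]); o=-R.T@t
    return o+d*(z-o[2])/d[2]
def proj(P,C):
    K,D,R,t=C
    return cv2.projectPoints(np.atleast_2d(np.array(P,float)),cv2.Rodrigues(R)[0],t,K,D)[0][:,0]
E
python3 - <<'E'
from h import *
C=cam("top")
f=lambda x,y,z: ray((180+x/3,120+y/3),z,C)
for n,p in dict(nl=(215,334,3),nr=(523,378,3),dfl=(247,127,53),dfr=(552,170,53),dnl=(221,277,53),dnr=(531,322,53)).items(): print(n,f(*p).round(1))
E
```

```text
nl [429.4 264.9   3. ]
nr [371.4 -77.    3. ]
dfl [652.6 221.1  53. ]
dfr [ 596.2 -113.    53. ]
dnl [487.1 250.9  53. ]
dnr [429.5 -83.8  53. ]
```

```bash
python3 - <<'E'
from h import *
grip(0)
th=-9.6; ex=np.array([np.cos(np.radians(th)),np.sin(np.radians(th))]); 
o=np.array([527.5,71.2]); p=o-40*ex
goto([*p,260],[180,0,90+th]); wait(0.3)
ob=get_obs(); print(ob["t"],ob["tcp_pos"],ob["ee_rot"],ob["grip_width"],ob["wrist_force"])
np.savez("w1.npz",**ob)
im=get_image("wrist"); cv2.imwrite("pics/w1.png",im[:,:,::-1])
for n in ["psu","connector_strip","terminals","breakers"]: print(n,[(round(d["score"],2),[round(float(x),1) for x in d["extent"]]) for d in spot_in(n,"wrist")])
E
```

```text
4.3083 [488.13996406  77.49685547 259.92708751] [-1.79989953e+02  3.92306632e-03  8.03565130e+01] 0.05714062911646196 [-0.87103683 -0.44545683 -0.18342865]
psu [(0.92, [83.3, 256.0, 113.7, 97.0]), (0.64, [575.7, 220.4, 127.8, 102.4]), (0.56, [298.0, 181.3, 65.3, 116.6])]
connector_strip [(0.61, [220.9, 162.1, 52.6, 18.7])]
terminals [(0.94, [318.4, 190.2, 335.7, 202.5])]
breakers [(0.87, [320.7, 187.7, 324.4, 199.0])]
```

View pics/w1.png

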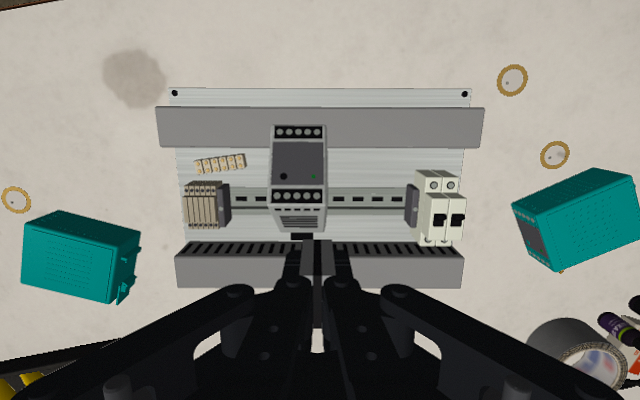

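The wrist picture shows the grey box in the middle (298,181), its near edge at row 125 from column 271 to 327. The white strip is at (220,162), the terminals at (205,205) and the breakers at (440,205). The turquoise boxes lie off to the sides.

```bash
python3 - <<'E'
from h import *
im=cv2.imread("pics/w1.png")
cv2.imwrite("pics/w1c.png",cv2.resize(im[80:270,150:490],None,fx=2.3,fy=2.3,interpolation=cv2.INTER_CUBIC))
cv2.imwrite("pics/w1d.png",cv2.resize(im[110:250,240:360],None,fx=4.2,fy=4.2,interpolation=cv2.INTER_CUBIC))
E
```

```text
(no output)
```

View pics/w1c.png

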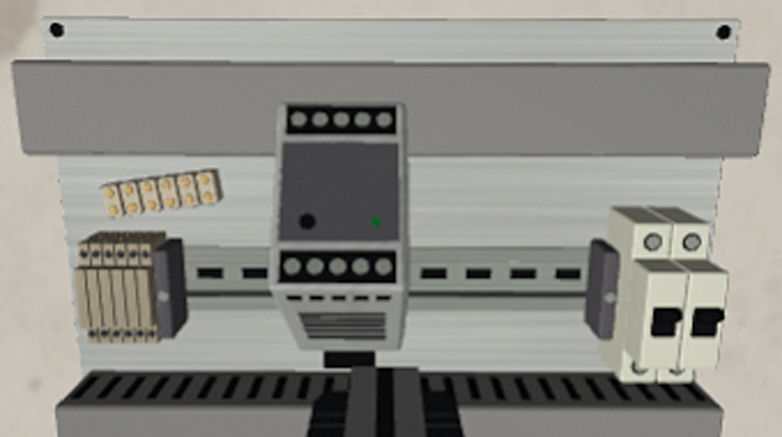

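View pics/w1d.png

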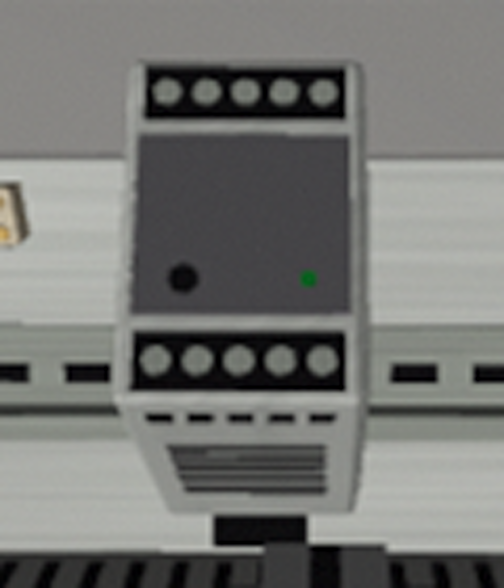

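```bash
python3 - <<'E'
from h import *
from scipy.optimize import least_squares
ob=dict(np.load("w1.npz")); C=cam("wrist",ob)
f=lambda x,y:(150+x/2.3,80+y/2.3)
# plate & duct pts : (px, panel x, y, z); None=unknown
pts=[((42,17),None,-176,3),((740,18),None,176,3),((14,62),-110,None,53),((769,66),-110,None,53),((24,154),-70,None,53),((757,157),-70,None,53)]
def pan(p,W): 
    c,s=np.cos(p[2]),np.sin(p[2]); d=W[:2]-p[:2]; return np.array([c*d[0]+s*d[1],-s*d[0]+c*d[1]])
def res(p):
    r=[]
    for px,x,y,z in pts:
        q=pan(p,ray(f(*px),z,C))
        if x is not None:r.append(q[0]-x)
        if y is not None:r.append(q[1]-y)
    return r
s=least_squares(res,[527,71,np.radians(-9.6)]); p=s.x
print(p[:2],np.degrees(p[2]),np.round(res(p),1)); np.save("panel.npy",p)
for px,x,y,z in pts: print(px,pan(p,ray(f(*px),z,C)).round(1),x,y)
print("psu near",[pan(p,ray(f(*q),91,C)).round(1) for q in [(277,104),(407,104)]])
print("psu far",[pan(p,ray(f(*q),137,C)).round(1) for q in [(270,285),(411,285)]])
g=lambda x,y:(240+x/4.2,110+y/4.2)
print("psu near",[pan(p,ray(g(*q),91,C)).round(1) for q in [(132,63),(358,63)]])
print("psu far",[pan(p,ray(g(*q),137,C)).round(1) for q in [(118,400),(364,400)]])
print("far duct",[pan(p,ray(f(*q),53,C)).round(1) for q in [(95,372),(700,376)]])
print("strip",[pan(p,ray(f(*q),16,C)).round(1) for q in [(101,184),(217,168),(110,217),(222,200)]])
print("finger tip px at TCP", proj(ob["tcp_pos"],C))
E
```

```text
[529.2852329   72.71137631] -9.949930887630758 [ 1.  -1.  -0.3 -0.1  0.3  0.1]
(42, 17) [-132.2 -175. ] None -176
(740, 18) [-133.3  175. ] None 176
(14, 62) [-110.3 -168.1] -110 None
(769, 66) [-110.1  168.3] -110 None
(24, 154) [ -69.7 -168.9] -70 None
(757, 157) [-69.9 168.7] -70 None
psu near [array([-94.7, -46.4]), array([-95. ,   6.2])]
psu far [array([-32. , -44.7]), array([-32.2,   7.2])]
psu near [array([-94.9, -45.4]), array([-95.2,   4.6])]
psu far [array([-30.8, -44.2]), array([-31. ,   5.5])]
far duct [array([  38.4, -147. ]), array([ 39. , 155.3])]
strip [array([ -50.3, -148.9]), array([-58.9, -88.8]), array([ -33.1, -145.9]), array([-42.3, -87.1])]
finger tip px at TCP [[317.48111393 257.83794601]]
```

Measured edges at x −95 and −31 in the panel frame match the expected −96 and −31. The box centre is at y ≈ −20, square to the rail. Now I push along the arc with closed fingers.

```bash
cat >> h.py <<'E'
P=np.load("panel.npy"); YAW=90+np.degrees(P[2])
def W(x,y,z):
    c,s=np.cos(P[2]),np.sin(P[2]); return [P[0]+c*x-s*y,P[1]+s*x+c*y,z]
def rel(v):
    c,s=np.cos(P[2]),np.sin(P[2]); return np.array([c*v[0]+s*v[1],-s*v[0]+c*v[1],v[2]])
def edge(t):
    a=np.radians(t+12.095); return -17.5-107.38*np.sin(a), 18+107.38*np.cos(a)
YC=-20
E
python3 - <<'E'
from h import *
A=[180,0,YAW]
move_l(W(-128,YC,200),A,speed=250)
move_l(W(-128,YC,73),speed=150); wait(0.2)
f0=get_obs()["wrist_force"]; print(get_obs()["t"],f0)
def rep(n):
    o=get_obs(); print(n,round(o["t"],2),np.round([*rel(o["tcp_pos"]-np.array([P[0],P[1],0]))],1),rel(o["wrist_force"]-f0).round(1))
move_l(W(edge(35)[0]-13,YC,73),speed=60); rep("pre")
for t in [33,30,27,24]:
    x,z=edge(t); move_l(W(x-11,YC,z-18),speed=35); rep(t)
np.savez("w2.npz",**get_obs())
im=get_image("wrist"); cv2.imwrite("pics/w2.png",im[:,:,::-1])
im=get_image("scene")[130:300,200:420]; cv2.imwrite("pics/s2.png",cv2.resize(im,None,fx=3.5,fy=3.5)[:,:,::-1])
E
```

```text
6.3333 [-0.48263007  0.12978221 -0.15387208]
pre 6.8 [-108.7  -20.    73. ] [ 1.1  0.2 -0.3]
33 7.1 [-104.4  -20.    75.9] [-0.7 -0.3 -0.5]
30 7.41 [-100.   -19.9   80.1] [-0.8 -0.3  0.2]
27 7.72 [-95.6 -19.9  83.7] [0.8 0.6 0.7]
24 8.03 [-91.2 -19.9  87.1] [ 0.3  0.3 -0.2]
```

View pics/w2.png

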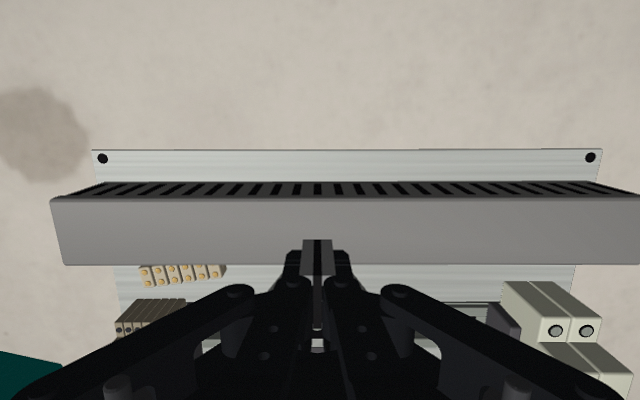

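View pics/s2.png

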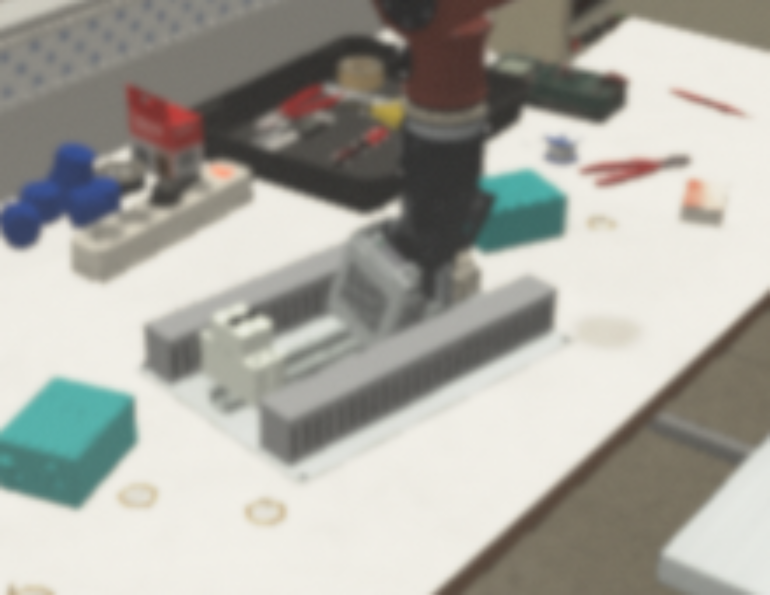

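The box follows the finger and is at about 24° of tilt in the scene view (370,285). I carry on over the balance point.

```bash
python3 - <<'E'
from h import *
def rep(n):
    o=get_obs(); print(n,round(o["t"],2),np.round([*rel(o["tcp_pos"]-np.array([P[0],P[1],0]))],1),rel(o["wrist_force"]).round(1))
for t in [21,18.5,16.5,15]:
    x,z=edge(t); move_l(W(x-11,YC,z-18),speed=30); rep(t)
wait(0.3); rep("w")
im=get_image("scene")[130:300,200:420]; cv2.imwrite("pics/s3.png",cv2.resize(im,None,fx=3.5,fy=3.5)[:,:,::-1])
im=get_image("top")[150:250,240:400]; cv2.imwrite("pics/t3.png",cv2.resize(im,None,fx=5,fy=5)[:,:,::-1])
E
```

```text
21 8.46 [-87.  -20.   90.1] [-0.7  0.6 -0.6]
18.5 8.77 [-82.9 -20.   92.6] [-0.6 -0.5 -0.6]
16.5 9.04 [-79.2 -20.   94.6] [ 0.5  0.  -0.3]
15 9.29 [-77.  -20.   95.8] [ 0.2 -0.2 -0.4]
w 9.59 [-77.4 -20.   95.6] [0.6 0.6 0.9]
```

View pics/s3.png

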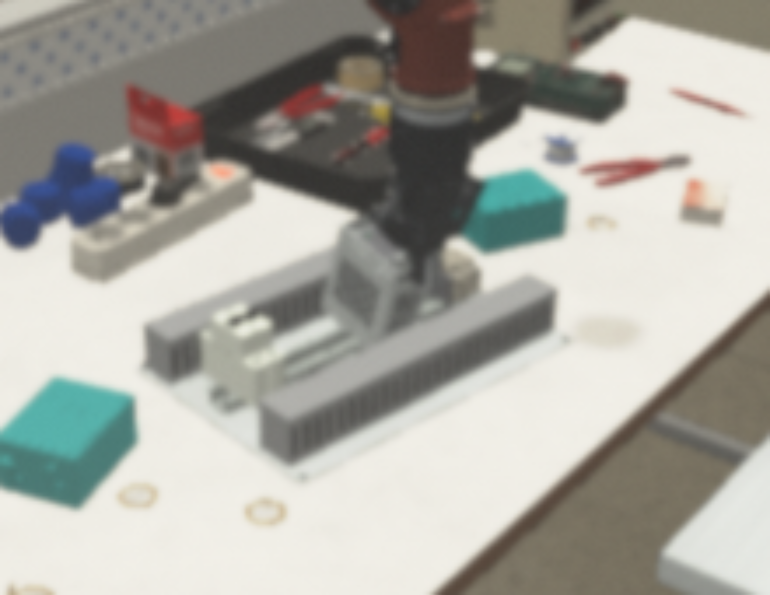

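```bash
cat >> h.py <<'E'
def box(t,yc=YC):
    a=np.radians(t);out=[]
    for z in (0,105):
        for y in (-27,27):
            for x in (-40,40):
                dx,dz=x+17.5,z
                X=-17.5+dx*np.cos(a)-dz*np.sin(a); Z=18+dx*np.sin(a)+dz*np.cos(a)
                out.append(W(X,yc+y,Z))
    return np.array(out)
E_=[(0,1),(2,3),(4,5),(6,7),(0,2),(1,3),(4,6),(5,7),(0,4),(1,5),(2,6),(3,7)]
def overlay(im,C,t,org,s,col,edges=E_):
    q=(proj(box(t),C)-org+0.5)*s-0.5
    for i,j in edges: cv2.line(im,tuple(int(v) for v in q[i].round()),tuple(int(v) for v in q[j].round()),col,1,cv2.LINE_AA)
E
python3 - <<'E'
from h import *
im=get_image("scene"); np.save("s3.npy",im)
o=(280,180); c=cv2.resize(im[180:250,280:350],None,fx=8,fy=8,interpolation=cv2.INTER_CUBIC)[:,:,::-1].copy()
C=cam("scene"); 
d=c.copy(); overlay(d,C,13,o,8,(0,255,0)); overlay(d,C,20,o,8,(0,0,255))
cv2.imwrite("pics/s3o.png",d)
print(get_obs()["t"])
E
```

```text
9.7417
```

View pics/s3o.png

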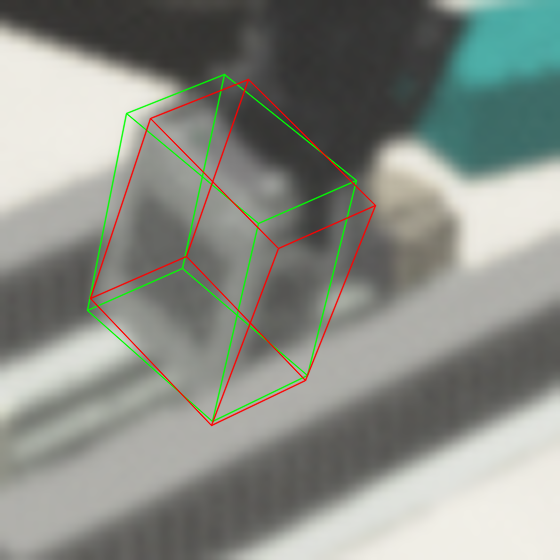

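The scene overlay matches the 13° model (green), so the box is over and resting on the far lip. I back away and look before pressing.

```bash
python3 - <<'E'
from h import *
move_l(W(-95,YC,97),speed=80)
move_l(W(-95,YC,190),speed=200)
move_l(W(-40,YC,230),speed=200); wait(0.2)
ob=get_obs(); im=get_image("wrist"); C=cam("wrist",ob); print(ob["t"])
c=cv2.resize(im[100:270,200:420],None,fx=3.5,fy=3.5,interpolation=cv2.INTER_CUBIC)[:,:,::-1].copy()
overlay(c,C,13,(200,100),3.5,(0,255,0),[(4,5),(6,7),(4,6),(5,7)])
overlay(c,C,20,(200,100),3.5,(0,0,255),[(4,5),(6,7),(4,6),(5,7)])
cv2.imwrite("pics/w4.png",c)
E
```

```text
11.4167
```

View pics/w4.png

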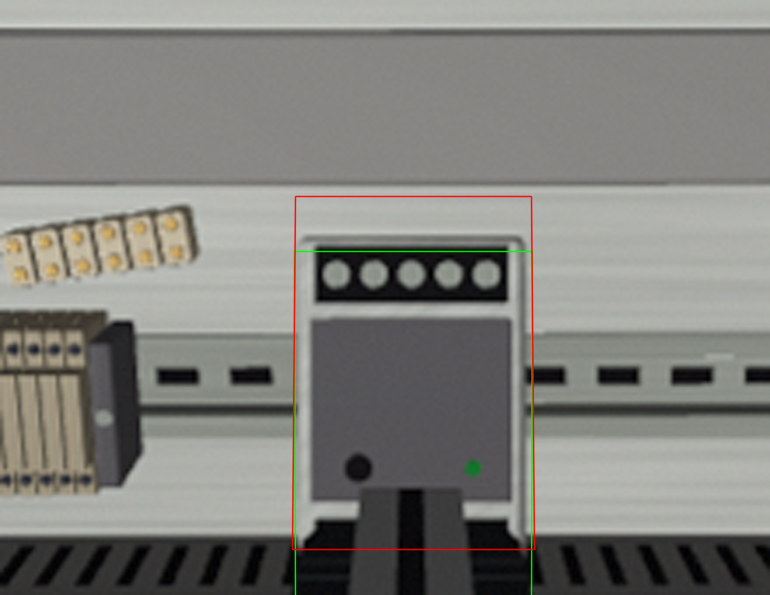

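The box rests at about 14° and is centred at y = −20 (edges at columns 302 and 524 of the crop). Now I press at the far edge, following the arc.

```bash
python3 - <<'E'
from h import *
def fe(t):
    a=np.radians(28.71-t); return -17.5+119.7*np.sin(a),18+119.7*np.cos(a)
O=np.array([P[0],P[1],0])
x,z=fe(14); move_l(W(x-6,YC,170),speed=200); move_l(W(x-6,YC,z+6),speed=80); wait(0.2)
f0=get_obs()["wrist_force"]; log=[]
def rep(n):
    o=get_obs(); f=rel(o["wrist_force"]-f0); log.append(f[2]); print(n,round(o["t"],2),rel(o["tcp_pos"]-O).round(1),f.round(1)); return f
for t in [14,12,10,8,6,5,4,3,2,1,0]:
    x,z=fe(t); move_l(W(x-6,YC,z),speed=25); f=rep(t)
    if np.abs(f).max()>40: print("STOP");break
else:
    for dz in [0.5,1,1.5,2,2.5,3]:
        if f[2]>28: break
        move_l(W(34,YC,123-dz),speed=15); f=rep(-dz)
im=get_image("scene")[130:300,200:420]; cv2.imwrite("pics/s5.png",cv2.resize(im,None,fx=3.5,fy=3.5)[:,:,::-1])
E
```

```text
14 13.12 [  7.  -20.  133.8] [-0.4 -0.7  0.6]
12 13.43 [ 11.5 -20.  132.9] [-0.4 -0.6  1.5]
10 13.75 [ 15.5 -20.  131.8] [ 0.4 -1.4  3.7]
8 14.07 [ 19.3 -19.9 130.6] [-1.6 -0.5  5.6]
6 14.38 [ 24.1 -19.8 130. ] [-0.4 -0.5  8. ]
5 14.63 [ 26.5 -19.7 129.7] [-1.  -0.1  7.8]
4 14.88 [ 25.9 -20.1 126.1] [-1.8 -0.4 -1.1]
3 15.13 [ 27.6 -20.1 124.8] [-1.1 -0.1 -1. ]
2 15.38 [ 30.3 -20.1 124.7] [-0.1 -1.7 -0.7]
1 15.63 [ 32.2 -20.  123.9] [-0.  -1.7 -0.5]
0 15.88 [ 34.3 -20.  123.1] [-1.  -1.  -0.2]
-0.5 16.13 [ 34.4 -20.  123.1] [-0.7 -0.1  1.4]
-1 16.38 [ 34.9 -19.9 122.9] [-0.6 -0.6  5. ]
-1.5 16.63 [ 35.3 -19.9 122.9] [-0.9 -0.7  5.7]
-2 16.88 [ 35.8 -19.9 122.8] [-0.3 -0.9  6.1]
-2.5 17.13 [ 36.2 -19.9 122.7] [-0.3 -2.4  7.3]
-3 17.38 [ 36.6 -19.9 122.6] [ 0.8 -0.3  8.7]
```

View pics/s5.png

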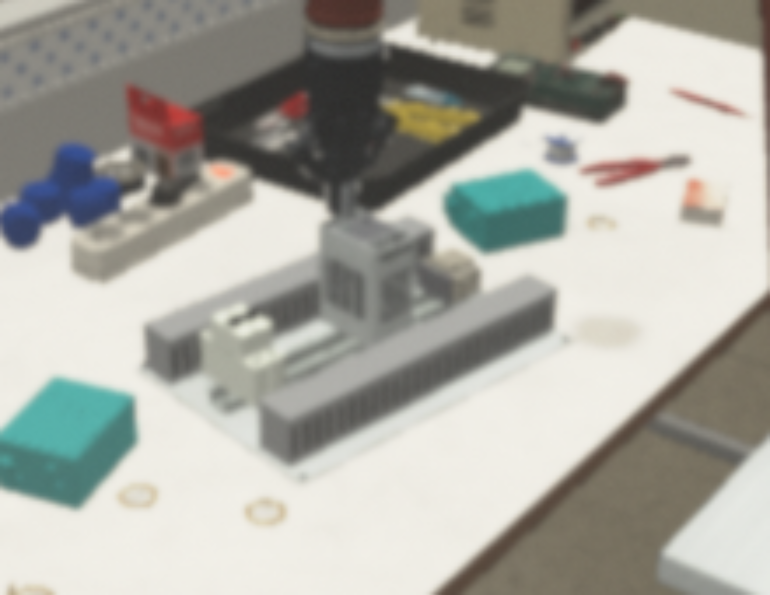

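The force built to about 8 N and then dropped to zero, which is the snap. The box now stops the finger at its fitted height of 123 mm. I press once more to confirm, then retreat and check.

```bash
python3 - <<'E'
from h import *
O=np.array([P[0],P[1],0])
def rep(n):
    o=get_obs(); f=rel(o["wrist_force"]); print(n,round(o["t"],2),rel(o["tcp_pos"]-O).round(1),f.round(1)); return f
for z in [118,116,114]:
    f=rep("a") if z==118 else f
    if f[2]>20: break
    move_l(W(30,YC,z),speed=15); f=rep(z)
move_l(W(30,YC,126),speed=40); move_l(W(30,YC,200),speed=200)
move_l(W(-40,YC,240),speed=200); wait(0.3)
ob=get_obs(); im=get_image("wrist"); C=cam("wrist",ob); print(ob["t"])
c=cv2.resize(im[100:270,200:420],None,fx=3.5,fy=3.5,interpolation=cv2.INTER_CUBIC)[:,:,::-1].copy()
overlay(c,C,0,(200,100),3.5,(0,255,0),[(4,5),(6,7),(4,6),(5,7)])
cv2.imwrite("pics/w6.png",c)
im=get_image("scene")
c=cv2.resize(im[180:250,280:350],None,fx=8,fy=8,interpolation=cv2.INTER_CUBIC)[:,:,::-1].copy()
overlay(c,cam("scene"),0,(280,180),8,(0,255,0)); overlay(c,cam("scene"),5,(280,180),8,(0,0,255)); cv2.imwrite("pics/s6.png",c)
E
```

```text
a 17.43 [ 36.7 -19.9 122.7] [ 0.9 -0.9  9.7]
118 17.88 [ 35.  -19.8 122.9] [ 1.  -0.6 15.5]
116 18.17 [ 36.8 -19.7 122.5] [ 2.2 -1.5 18.2]
114 18.45 [ 38.6 -19.7 122.2] [ 2.8 -2.2 21.4]
20.2667
```

View pics/w6.png

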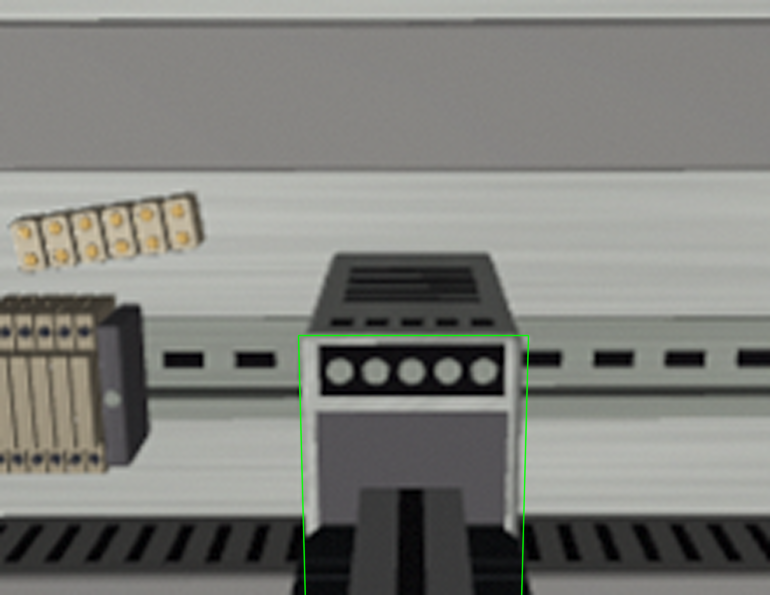

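View pics/s6.png

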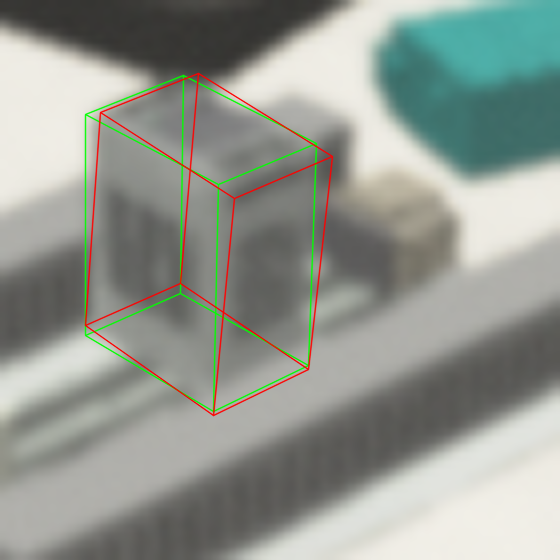

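Both overlays match 0° tilt: the near edge lies on the model line at row 337 of the wrist crop, and the vertical edges fit the green model in the scene view. The strip lies where it was and the arm is clear, so I hand in.

```bash
python3 - <<'E'
from station import *
print(sign_off(), get_obs()["t"])
E
```

```text
the job is handed in; nothing more can be done
the job is handed in; nothing more can be done
```

The power supply is snapped onto the rail and sits flat. I handed the job in at about 20 s on the robot's clock, against the 42 s limit.

- **What I did:** With the fingers closed, I pushed the near upper edge along its arc. The box passed its balance point and came to rest on the far lip at about 13–14°. I then pressed down beside the far upper edge, following the arc, and never gripped or lifted it.
- **Snap:** The press force rose to about 8 N and then dropped to zero. A second press of about 21 N met a firm stop at 122–123 mm, where the fitted height is 123 mm. The 8 N is less than the roughly 15 N you gave, because I only read the force between steps and probably missed the peak. I did not see the foot itself or read its joint.
- **Last checks:** After I withdrew, the model at 0° tilt matched the box in both the wrist and scene pictures. The connector strip lay where it was, and nothing touched the box. I did not re-measure the other loose things, but the arm never went near them.

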